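Knock out the dowel pin and hang the drift on the tool bin

ROBOT

A 6-joint arm with a two-finger parallel gripper is mounted at the origin on a cart in front of the work surface, level with it; the furniture and walls round the work are solid. World frame = base frame: x ahead of the robot, y to its left, z up, the work surface at z = 0. Lengths are in mm, angles in rad, forces in N, time in s.
With the tool pointing down it reaches from about 325 to 875 mm from the base axis. Payload 4.4 kg.
Tool frame: the origin (TCP) lies on the centre line of the jaws, within the pads' length; the fingertips stand ahead of it and the grasp point (between the pads) lies 6 mm ahead of it (ctrl.tcp_to_tips is the z of the fingertips in the tool frame, in mm); z points along the fingers, y is the line along which they close (so a half turn about z gives the same grasp; the last joint's range is limited). The gripper opens to 85 mm and grips with 20 to 120 N. Pads are 22 mm wide; open, the fingers measure 114 mm over their backs; the gripper's body (76 mm by 85 mm) begins 54 mm behind the grasp point. The pads swing forward as they close: fully open they stand 13 mm farther back than shut.
Start: joints at [1.183, 0.207, 1.542, -0, 1.393, -0.15], TCP at [134.901, 558.954, 256.282] pointing down, gripper open.
Joint ranges: [-2.73, 2.73], [-0.86, 2.22], [0.23, 2.46], [-1.11, 4.25], [0.08, 2.63], [-2.82, 2.82]. Speed limits (rad/s): [2.79, 2.79, 3.14, 3.14, 3.14, 3.14].

INTERFACE

Orientations are given as a 3x3 rotation matrix whose columns are the frame's x, y, z axes.
In Python, from plant import ctrl, sensors, optics gives the robot as it stands. Calls block until the motion is done:
- ctrl.move_ptp(position, orientation): joint-space move of the TCP to a pose.
- ctrl.move_l(position, rot=None, vel=150, threshold=None): straight line of the TCP; rot=None keeps the orientation; vel is the mean speed in mm/s. With threshold (N) it stops when the force on the tool has changed by that much, and returns True; else False.
- ctrl.set_joints(angles): joint-space move.
- ctrl.gripper_to(opening, force=None): finger opening in mm; force is the grip in N (None keeps the last); returns when the fingers have stopped.
- ctrl.hold(seconds).
- ctrl.solve_ik(position, orientation): joint angles nearest the present ones, or None.
- sensors.read_state(): the state.
- optics.grab_frame(name): name is "scene" or "top" or "wrist"; returns (picture, depth): 400x640x3 uint8, red, green, blue; 400x640 float32, mm along the optical axis (not along the pixel's ray), 0 where there is no reading.
- optics.camera_params(name): a dict with "mtx" (3x3 intrinsics, pixels), "R" (3x3) and "t" (3): a world point X has camera coordinates R X + t; the wrist camera has in their place "T_tool_cam" (4x4, takes a point from camera to tool coordinates, whose origin is the TCP and whose axes are the flange's). Camera axes: x right, y down, z forward; pixel columns grow to the right and rows downward; lengths in mm; the calibration is good to about 2 mm. The wrist camera is an equidistant fisheye: a pixel r from the principal point sees the ray r / f radians off the axis. A picture is of the moment at which its call begins: read the wrist's pose just before it. camera_params takes no time and is no camera call.
A pose or a line that the arm cannot do raises ctrl.MotionError and nothing moves.
- ctrl.finish_job(): hands the job in; it is judged then, once.
The state is a dict: "t": time; "q": joint angles; "qvel": joint speeds; "tau": joint torques, N m; "eef_pos": TCP position; "eef_rot": TCP orientation; "force": force on the tool from outside, world axes, zero at the start; "wrist_torque": the same for the moment, N m; "grip_width": finger opening in mm; "grasp_force": force on a finger pad.
Only numpy, scipy, OpenCV 4.12 (cv2) and the standard library are available. Lean on these libraries where they do the work, as an engineer would, in place of code of your own. Each camera call takes 0.05 s, during which the arm holds its last target. There are 200 camera calls.

TASK

Take the hooked drift out of its stand and use its rod to push the tight dowel pin down through the knock-out fixture until it drops into the catch space below; push it only with the drift, never with the gripper. Then hang the drift by its own hook over the rim of the tool bin, rod inside and hook outside, and leave it hanging there. Leave the tape roll and the black ring where they are.

Things in the scene. Friction and masses are not known exactly. Their poses are not given: they have to be found in the camera images.
- drift: Hand drift, 163 mm tall, 0.25 kg, starting upright in the stand: steel rod below, flat black handle above, side hook. Origin at the centre of the rod's lower end, z up the rod, x towards the hook. Rod 18 mm diameter, z = 0 to 95 mm; collar 28 mm diameter to 101 mm; handle z = 101 to 163 mm, 26 mm wide (x), 16 mm thick (y).
- drift_handle (a point): middle of the drift's handle, on the rod's axis 137 mm above the rod's lower end; grasp here across the 16 mm (along the drift's y)
- hook_tip (a point): lower end of the drift's hook, at (37, 0, 68) mm in the drift's frame. The hook is a flat bar 12 mm wide (y): it leaves the collar in +x at z = 95 to 101 mm and turns down at x = 34 to 40 mm. The gap between rod and hook is 25 mm (x = 9 to 34 mm), open below, closed at z = 95 mm.
- rod_mid (a point): point on the rod's axis 45 mm above its lower end
- drift_stand: Fixed black plastic block 70 x 70 x 50 mm with a vertical hole 20.5 mm diameter, 45 mm deep, in its top; the drift's rod stands in it on the hole's bottom, 5 mm above the bench. Lift the drift straight up by 50 mm or more to clear it. Origin under the block's centre on the bench.
- fixture: Fixed steel knock-out fixture, 84 (x) x 110 (y) x 125 mm: a block 50 mm thick (z = 75 to 125 mm) on two side cheeks over a catch space open to front and back, floor at z = 5 mm, lips 18 mm high. A vertical bore 33.5 mm diameter goes right through the block at its centre. Origin on the bench under the bore's axis, z up.
- bore_mouth (a point): centre of the bore's upper mouth at the fixture's flat top, 125 mm above the bench. Push the rod's end to 45 to 55 mm below this to drive the pin surely out; beyond 65 mm the hook hits the fixture's top.
- dowel_pin: Loose grooved steel pin, 32 mm diameter, 50 mm long, 0.16 kg, starting in the bore with its top flush with the fixture's top. Origin at the centre of its lower end, z along it. Spring plungers hold it by its groove: it takes about 10 to 16 N straight down to break free, stays stiff (about 5 to 8 N) for about 25 mm, then drops by its own weight.
- pin_center (a point): middle of the dowel pin; 100 mm above the bench at the start, below 35 mm once the pin lies or stands in the catch space
- tool_bin: Fixed empty open bin of grey sheet steel, 120 (x) x 100 (y) mm, walls 3 mm, with a rolled rim 8 mm thick (centre lines at x = +-58.5 and y = +-48.5 mm), rim top 125 mm above the bench, inner floor 3 mm. Origin on the bench under its centre. The drift may hang on any of the four sides; the rod does not reach the floor then.
- tape_roll: bystander: roll of beige tape lying flat, 68 mm diameter, 19 mm high, origin under its centre
- black_ring: bystander: flat black ring, 62 mm diameter, 11 mm high, origin under its centre
Not all that is in view belongs to the job. What is shaped like the dowel_pin but blue is not meant.

How it is judged (in metres and radians):
On the way:
1. the dowel pin is out of the bore, in the fixture's catch space (z of pin_center in the frame of fixture below 0.04 m and horizontal distance between pin_center and fixture below 0.055 m), for 0.2 s.
At the end, for the whole second after the job is handed in: The pin is in the fixture's catch space (its middle under 40 mm high and within 55 mm of the bore's axis); the drift hangs at rest on the tool bin's rim: rod inside the bin, hook tip outside it and at least 8 mm below the rim's top, within 0.4 rad of upright, carried by the bin (all of step 1 and x of rod_mid in the frame of tool_bin between -0.057 and 0.057 m and y of rod_mid in the frame of tool_bin between -0.047 and 0.047 m and z of rod_mid in the frame of tool_bin below 0.115 m and z of hook_tip in the frame of tool_bin below 0.117 m and (x of hook_tip in the frame of tool_bin above 0.06 m or x of hook_tip in the frame of tool_bin below -0.06 m or y of hook_tip in the frame of tool_bin above 0.05 m or y of hook_tip in the frame of tool_bin below -0.05 m) and angle between drift's own z axis and vertical below 0.4 rad and contact force between drift and tool_bin above 0.3 N and linear speed of drift below 0.03 m/s and angular speed of drift below 0.3 rad/s); the robot touches nothing.
It fails at once if the gripper or arm pushes on the dowel pin itself (contact force between any of the fingers, the arm and dowel_pin above 0.5 N).
It fails at once if the tape roll or the black ring is shifted by more than 20 mm (distance of any of tape_roll, black_ring from where it was at the start of the episode above 0.02 m).
It also fails if it takes over 54 s, if anything falls off the work surface, if the arm or the gripper's body presses on something with over 40 N, if the wrist force passes 120 N, or if a joint passes its speed limit or range.

## Working session

There is one attempt and no reset: what is moved stays moved. The work goes in short steps, each a Python script; the robot and the scene stay as the last script left them, time stands still between calls to the robot, and variables do not carry over. Pictures are saved under pics/ and viewed, at most 10 in all, crops included, and the job is handed in when it is done.

```bash
mkdir -p pics
python3 - <<'E'
from plant import ctrl, sensors, optics
import cv2,numpy as np
for n in ("scene","top"):
    im,d=optics.grab_frame(n); cv2.imwrite(f"pics/{n}0.png",im[:,:,::-1]); np.savez(f"{n}0.npz",im=im,d=d)
    p=optics.camera_params(n); print(n,p)
print(optics.camera_params("wrist"), ctrl.tcp_to_tips, sensors.read_state())
E
```

```text
scene {'mtx': array([[377.10919697,   0.        , 329.46998678],
       [  0.        , 377.10919697, 199.53015041],
       [  0.        ,   0.        ,   1.        ]]), 'R': array([[-5.41008242e-01, -8.41017237e-01, -2.99330526e-04],
       [-6.47244838e-01,  4.16585848e-01, -6.38381039e-01],
       [ 5.37014154e-01, -3.45175663e-01, -7.69720442e-01]]), 't': array([357.39832882, 429.44023918, 759.64198116])}
top {'mtx': array([[400.46382003,   0.        , 317.14105601],
       [  0.        , 400.46382003, 193.64876688],
       [  0.        ,   0.        ,   1.        ]]), 'R': array([[ 0.01925238, -0.99980808,  0.0036275 ],
       [-0.99420825, -0.01952799, -0.10568167],
       [ 0.10573222, -0.00157187, -0.9943934 ]]), 't': array([  36.28822801,  580.78748832, 1271.99322556])}
{'mtx': array([[309.70691629,   0.        , 320.55272414],
       [  0.        , 309.70691629, 195.3634505 ],
       [  0.        ,   0.        ,   1.        ]]), 'T_tool_cam': array([[-2.49757922e-04, -9.65200838e-01, -2.61509618e-01,
         6.57500449e+01],
       [ 9.99999721e-01, -4.25184990e-04,  6.1424
[... 326 characters left out ...]
, -1.50484484e-01]), 'qvel': array([ 1.13525020e-03, -4.65364317e-05, -4.74196296e-03,  5.61240600e-04,
        1.11749879e-04, -9.22525568e-04]), 'tau': array([ 4.18064501e-04, -3.84087324e+01, -2.92547625e+01, -3.05165095e-04,
        4.90116334e-03, -2.16686504e-05]), 'eef_pos': array([134.65432846, 558.35262856, 255.22466017]), 'eef_rot': array([[-9.72091083e-01,  2.34602418e-01, -7.94778541e-04],
       [ 2.34603552e-01,  9.72089187e-01, -1.94580555e-03],
       [ 3.16104938e-04, -2.07795810e-03, -9.99997791e-01]]), 'force': array([-0.84972166, -0.23223426, -0.29432352]), 'wrist_torque': array([-0.00341436, -0.02018492,  0.01145602]), 'grasp_force': 0.0, 'grip_width': 85.41690197415846}
```

View pics/scene0.png

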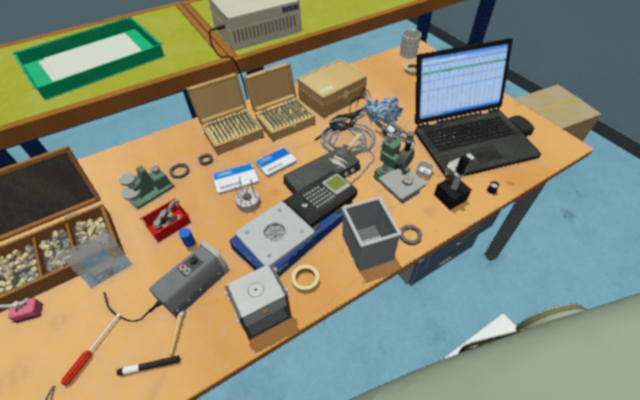

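View pics/top0.png

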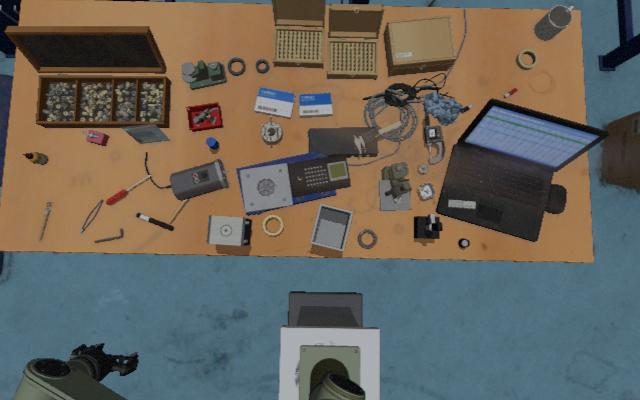

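The scene view has the drift in its black stand at (455,178), the fixture at (257,300), the bin at (371,235), the tape at (305,278), the ring at (411,234) and the blue decoy pin at (187,238). Things that could pass for the drift are the green device at (392,160) and the small black item at (493,187). The black stand with the handle is my choice, and I'll check it in one crop while computing coarse positions.

```bash
cat > h.py <<'E'
from plant import ctrl, sensors, optics
import cv2,numpy as np
def ray(name,px,z,pose=None):
    "world point on plane z seen at pixel px"
    p=optics.camera_params(name);K=p["mtx"];u=np.array([(px[0]-K[0,2])/K[0,0],(px[1]-K[1,2])/K[1,1]])
    if name=="wrist":
        r=np.hypot(*u);d=np.r_[u/r*np.sin(r),np.cos(r)] if r else np.array([0,0,1.])
        T=p["T_tool_cam"];pos,rot=pose
        o=rot@T[:3,3]+pos;d=rot@T[:3,:3]@d
    else:
        o=-p["R"].T@p["t"];d=p["R"].T@np.r_[u,1]
    return o+d*(z-o[2])/d[2]
def down(yaw):
    "tool down, tool y axis at angle yaw in xy"
    c,s=np.cos(yaw),np.sin(yaw);y=np.array([c,s,0]);z=np.array([0,0,-1.])
    return np.c_[np.cross(y,z),y,z]
def proj(name,X,pose=None):
    p=optics.camera_params(name);K=p["mtx"]
    if name=="wrist":
        T=p["T_tool_cam"];pos,rot=pose;c=T[:3,:3].T@(rot.T@(np.array(X)-pos)-T[:3,3])
        r=np.hypot(c[0],c[1]);th=np.arctan2(r,c[2]);u=c[:2]/r*th
    else: c=p["R"]@X+p["t"];u=c[:2]/c[2]
    return K[:2,:2]@u+K[:2,2]
def st(): 
    s=sensors.read_state();return s["eef_pos"],s["eef_rot"]
E
python3 - <<'E'
from h import *
for n,t,z in (("drift",(430,222),100),("fixture",(226,230),125),("bin",(333,224),125)): print(n,ray("top",t,z))
for n,t,z in (("fixture",(257,290),125),("bin",(371,221),125),("stand",(453,190),50)): print(n,ray("scene",t,z))
im=np.load("scene0.npz")["im"][:,:,::-1];im2=np.load("top0.npz")["im"][:,:,::-1]
a=cv2.resize(im[135:215,415:515],None,fx=5,fy=5,interpolation=3);b=cv2.resize(im2[200:260,400:450],(333,400),interpolation=3)[:, :300]
cv2.imwrite("pics/c1.png",np.hstack([a[:,:500],b]))
E
```

```text
drift [ 492.18268212 -299.17891513  100.        ]
fixture [455.50705166 317.62191569 125.        ]
bin [479.55669004  -1.48441412 125.        ]
fixture [449.67842339 317.38566973 125.        ]
bin [464.52968698   6.86530852 125.        ]
stand [ 467.11170798 -293.60265419   50.        ]
```

View pics/c1.png

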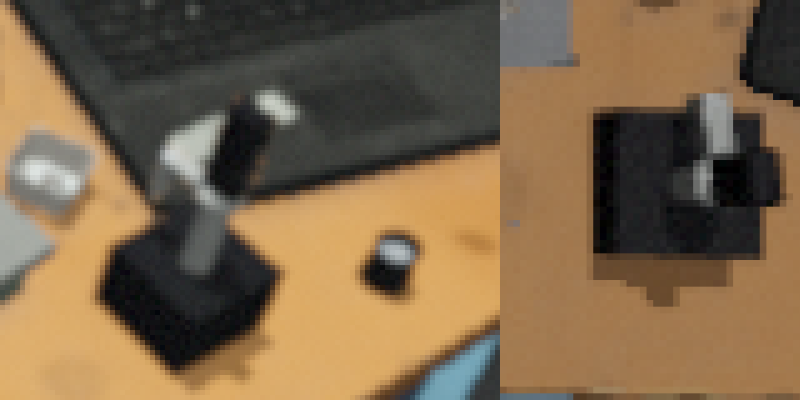

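The crop confirms the drift: rod in the black stand, handle up, hook towards +x (away from the robot). Next I'll take wrist views over the fixture, bin and drift.

Run:
```python
from h import *
R=down(np.pi/2); ims=[];P={}
for n,p in (("f",(452,317,290)),("b",(472,2,290)),("d",(475,-297,300))):
    ctrl.move_ptp(p,R); ctrl.hold(.3)
    s=st(); im,d=optics.grab_frame("wrist"); np.savez(f"w_{n}.npz",im=im,d=d,pos=s[0],rot=s[1]); cv2.imwrite(f"pics/w_{n}.png",im[:,:,::-1]);print(n,s[0],sensors.read_state()["t"])
    ims.append(im[:,:,::-1])
cv2.imwrite("pics/fb.png",np.hstack([ims[0][:, 120:520],ims[1][:,120:520]]))
```

```text
f [451.52857151 317.59937352 289.9312253 ] 1.9333
b [472.10817552   2.79573467 289.96603902] 3.4833
d [ 475.40268702 -295.99980785  300.16973532] 4.9833
```

View pics/fb.png

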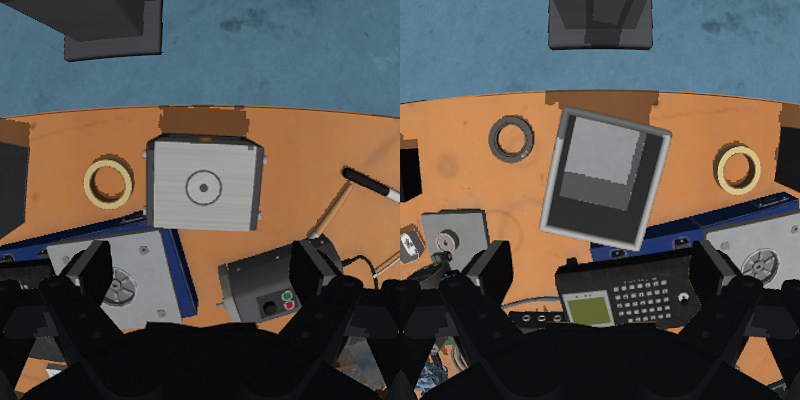

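View pics/w_d.png

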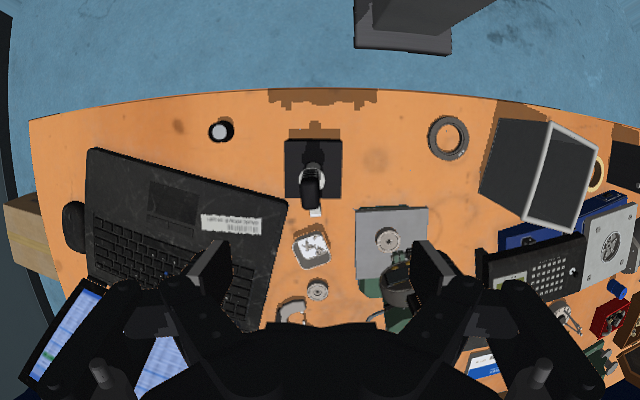

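View f: pin with its centre ring at wrist pixel (324,187). View b: outer rim corners near (286,108), (392,132), (360,248) and (262,228). View d: drift handle near (310,185), hook tip near (316,211). Now enlarged crops.

Run:
```python
from h import *
D={n:np.load(f"w_{n}.npz") for n in "fbd"}
a=cv2.resize(D["d"]["im"][125:225,270:355],None,fx=5,fy=5,interpolation=2)
b=cv2.resize(D["b"]["im"][95:265,245:405],(375,398),interpolation=2)
b=cv2.copyMakeBorder(b,0,102,0,0,0)
cv2.imwrite("pics/c2.png",np.hstack([a,b])[:,:,::-1])
f=D["f"];print("pin",ray("wrist",(324,187),125,(f["pos"],f["rot"])))
g=cv2.cvtColor(f["im"],cv2.COLOR_RGB2GRAY)[160:215,295:355]
c=cv2.HoughCircles(cv2.resize(g,None,fx=4,fy=4,interpolation=2),cv2.HOUGH_GRADIENT,1,200,param1=80,param2=20,minRadius=40,maxRadius=100)
print(c[0]/4+np.array([295,160,0]));
b=D["b"]
P=np.array([ray("wrist",p,121,(b["pos"],b["rot"])) for p in ((286,108),(392,132),(360,248),(262,228))]);print(P,P.mean(0))
print(np.linalg.norm(P-np.roll(P,-1,0),axis=1))
d=D["d"]
Q=np.array([ray("wrist",p,50,(d["pos"],d["rot"])) for p in ((285,140),(341,138),(341,200),(284,197))]);print(Q,Q.mean(0))
print(ray("wrist",(310,185),163,(d["pos"],d["rot"])),d["d"][170:205:5,308])
F=np.array([ray("wrist",(x+120,y),125,(f["pos"],f["rot"])) for x,y in ((152,141),(258,147),(255,231),(153,225))]);print("fix",F,F.mean(0))
```

```text
pin [454.36036633 322.06815479 125.        ]
[[324.625      187.625       17.07500076]]
[[401.36788469 -27.6662233  121.        ]
 [422.70657704  70.80041146 121.        ]
 [539.72715153  44.35557068 121.        ]
 [518.09769308 -54.51131554 121.        ]] [470.47482659   8.24461083 121.        ]
[100.75226028 119.97143184 101.20521066 119.77690573]
[[ 441.40847256 -337.06096272   50.        ]
 [ 439.11617115 -270.57371315   50.        ]
 [ 515.45770674 -269.41568118   50.        ]
 [ 511.71275761 -339.87383703   50.        ]] [ 476.92377702 -304.23104852   50.        ]
[ 469.84448349 -303.70165662  163.        ] [302.59122 278.47177 259.84222 256.01056 258.49667 259.06403 259.27625]
fix [[410.88044788 274.27855002 125.        ]
 [416.1997192  371.80927043 125.        ]
 [498.95264669 372.73526332 125.        ]
 [492.59963251 272.29583524 125.        ]] [454.65811157 322.77972975 125.        ]
```

View pics/c2.png

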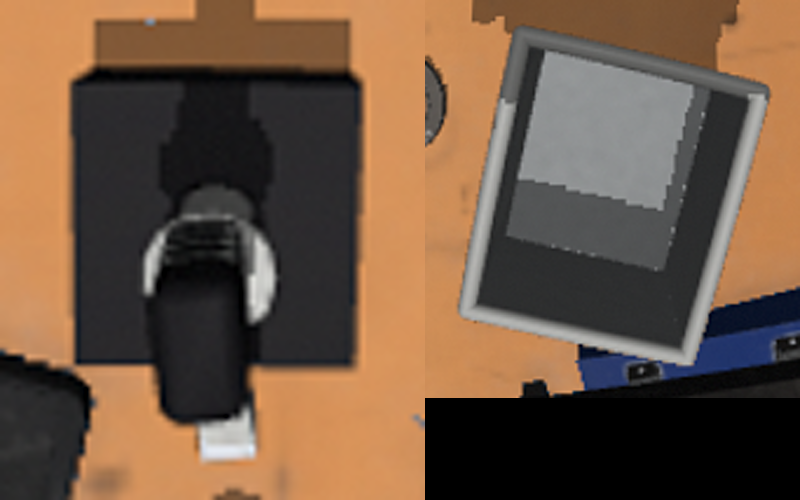

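Run:
```python
from h import *
d=np.load("w_d.npz");ps=(d["pos"],d["rot"])
px=lambda x,y:(270+x/5,125+y/5)
Q=np.array([ray("wrist",px(*p),50,ps) for p in ((72,82),(360,82),(356,366),(76,366))]);print(Q,Q.mean(0))
for n,p,z in (("collar",(211,281),106),("collarL",(143,281),106),("collarR",(278,281),106),("hookL",(201,457),106),("hookR",(257,455),106),("hookbotL",(200,402),106),
 ("handle far L",(170,420),168),("handle far R",(240,415),168),("handle leftmid",(148,340),168),("handle rightmid",(248,340),168)): print(n,ray("wrist",px(*p),z,ps))
b=np.load("w_b.npz");q=lambda x,y:(245+(x-425)*160/375,95+y*170/398)
P=np.array([ray("wrist",q(*p),121,(b["pos"],b["rot"])) for p in ((515,28),(770,90),(690,365),(459,312))]);print(P,P.mean(0),np.linalg.norm(P-np.roll(P,-1,0),axis=1))
e=[np.degrees(np.arctan2(*(P[j]-P[i])[1::-1])) for i,j in ((0,3),(1,2),(0,1),(3,2))];print(e)
D=d["d"];m=(D>240)&(D<262);m[:,:290]=0;m[:,340:]=0;m[225:]=0;m[:150]=0;print(np.argwhere(m).min(0),np.argwhere(m).max(0))
# handle-top points: full 3D from depth
p=optics.camera_params("wrist");K=p["mtx"];T=p["T_tool_cam"]
v,u=np.nonzero(m);x=(u-K[0,2])/K[0,0];y=(v-K[1,2])/K[1,1];r=np.hypot(x,y)
c=np.c_[x/r*np.tan(r),y/r*np.tan(r),np.ones(len(r))]*D[v,u][:,None]
W=(c@T[:3,:3].T+T[:3,3])@d["rot"].T+d["pos"]
W=W[W[:,2]>163];print(len(W),W.mean(0),W.min(0),W.max(0),cv2.minAreaRect(W[:,:2].astype(np.float32)))
```

```text
[[ 443.08004228 -337.80687674   50.        ]
 [ 443.17213814 -269.33892179   50.        ]
 [ 513.14695557 -269.21280561   50.        ]
 [ 513.25070034 -338.4220842    50.        ]] [ 478.16245908 -303.69517208   50.        ]
collar [ 479.2614558  -303.35952263  106.        ]
collarL [ 479.2592924 -317.3931216  106.       ]
collarR [ 479.24480623 -289.5641744   106.        ]
hookL [ 517.54432287 -305.70838183  106.        ]
hookR [ 517.06998534 -293.80432791  106.        ]
hookbotL [ 505.30807825 -305.81653784  106.        ]
handle far L [ 489.4987734  -308.76553818  168.        ]
handle far R [ 488.58579267 -296.92744742  168.        ]
handle leftmid [ 475.51736506 -312.25655297  168.        ]
handle rightmid [ 475.49786466 -295.58568195  168.        ]
[[400.35346306 -30.05968235 121.        ]
 [424.0609869   71.03688406 121.        ]
 [542.99256422  42.51627554 121.        ]
 [518.42454769 -57.09249661 121.        ]] [471.45789047   6.60024516 121.        ] [103.839118   122.30349625 102.59383474 121.1261907 ]
[np.float64(-12.895816077319143), np.float64(-13.48526959562028), np.float64(76.80239683065317), np.float64(76.14481279122978)]
[179 299] [208 319]
483 [ 475.72951192 -304.36698191  166.86180355] [ 465.1007547  -313.01756833  163.10690441] [ 488.79552244 -296.09599523  169.57469319] ((477.0084228515625, -304.57281494140625), (23.759428024291992, 16.40058708190918), 4.101717472076416)
```

The drift axis is at about (477.5,-303.5) with the hook yawed about +5°. The stand measures 69×70 mm and the handle 24×16 mm, which match. The pin is at (455,322.5). The bin centre is (471,7.3), yaw about -13.2°, 102×121 mm, which also matches. Grasping and lifting next.

Run:
```python
from h import *
f=np.load("w_f.npz");print(ray("wrist",(324.6,187.6),125,(f["pos"],f["rot"])))
R=down(np.radians(95)); p=np.array([477.5,-303.5,0])
ctrl.gripper_to(50)
ctrl.move_l(p+[0,0,235],R,vel=200)
ctrl.move_l(p+[0,0,148],vel=120)
print(st()[0])
ctrl.gripper_to(0,force=110); s=sensors.read_state();print(s["grip_width"],s["grasp_force"],s["force"])
ctrl.move_l(p+[0,0,150+60],vel=100)
ctrl.move_l(p+[0,0,320],vel=200); s=sensors.read_state();print(s["t"],s["grip_width"],s["force"],s["eef_pos"])
pos=st();im,d=optics.grab_frame("wrist");cv2.imwrite("pics/g.png",cv2.resize(im[80:330,200:440],None,fx=2,fy=2,interpolation=2)[:,:,::-1])
np.savez("w_g.npz",im=im,d=d,pos=pos[0],rot=pos[1])
c,sn=np.cos(np.radians(5)),np.sin(np.radians(5))
for q in ((0,0,0),(40,0,98),(9,0,50)): print(q,proj("wrist",pos[0]+np.array([c*q[0]-sn*q[1],sn*q[0]+c*q[1],q[2]-143]),pos))
```

```text
[454.93851462 322.63282812 125.        ]
[ 478.20492953 -304.11073315  149.14669735]
14.660637809844678 107.24772334098816 [-0.88253741 -0.7279961   3.53261072]
8.65 14.978999566597784 [-0.88665486  0.10833952 -3.76834297] [ 476.82466011 -302.89651651  318.20103175]
(0, 0, 0) [318.82834878 189.97819164]
(40, 0, 98) [318.57850294 292.08986212]
(9, 0, 50) [318.67136299 219.01224692]
```

View pics/g.png

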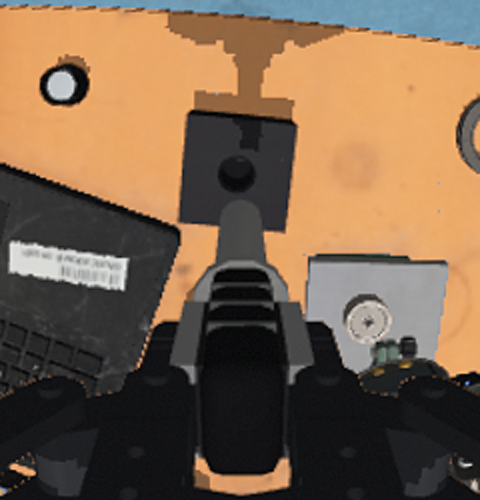

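The drift is held, upright and aligned: the rod end at crop (241,212) is within about 3 mm of prediction. Now to drive the pin.

Run:
```python
from h import *
p=np.array([454.9,322.6,0])
ctrl.move_l(p+[0,0,318],vel=300)
ctrl.hold(.2);print(st()[0])
print(ctrl.move_l(p+[0,0,125+143+3],vel=120,threshold=15),st()[0])
for h in (-12,-25,-38,-52):
    ctrl.move_l(p+[0,0,268+h],vel=50); s=sensors.read_state();print(h,s["eef_pos"],s["force"],s["grip_width"])
ctrl.hold(.2); s=sensors.read_state();print(s["eef_pos"],s["force"],s["wrist_torque"],s["t"])
ctrl.move_l(p+[0,0,318],vel=150)
s=sensors.read_state();print(s["t"],s["force"])
im,d=optics.grab_frame("scene");a=cv2.resize(im[240:360,200:320],None,fx=4,fy=4,interpolation=2)
im,d=optics.grab_frame("wrist")
cv2.imwrite("pics/p.png",np.hstack([a[:400,:320],im[:,80:560]])[:,:,::-1])
```

```text
[455.1344389  321.96806905 318.0675379 ]
False [454.92540661 322.54627059 270.98864902]
-12 [455.71529622 322.97181715 256.66346238] [ 1.16274763  0.76381695 -0.27683035] 15.121521783013174
-25 [453.65539847 322.06313265 241.51955455] [-0.10122697  0.04985827 -3.69411853] 14.621467045213855
-38 [454.37105335 322.3432415  229.00745182] [-0.0271223   0.05128521 -2.83048531] 14.805750365734738
-52 [454.5425904  322.43828533 215.35778298] [-0.83333298  0.23248271 -2.83232374] 14.840234849579177
[455.11988595 322.74792594 216.36003755] [-0.07313051 -0.34707888 -2.68289657] [0.01745516 0.00080352 0.08010883] 13.5833
14.4167 [ 0.74083341  0.03488806 -2.72817239]
```

View pics/p.png

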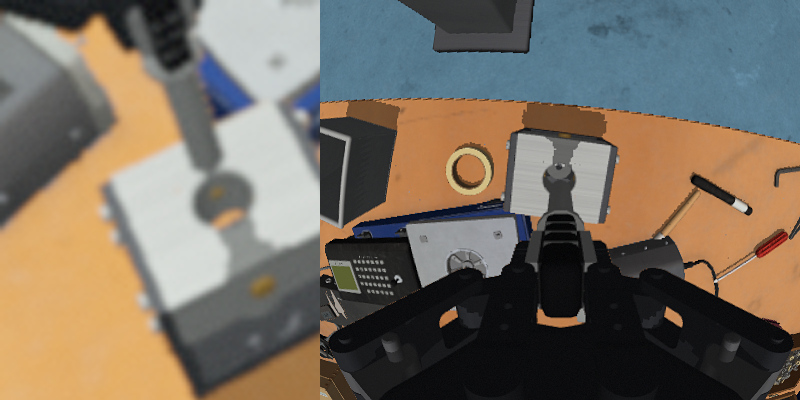

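The bore is open in both views. I'll confirm from depth that the pin is in the catch space, then carry the drift to the bin's far rim and check alignment before lowering.

Run:
```python
from h import *
def cloud(s,D):
    p=optics.camera_params("wrist");K=p["mtx"];T=p["T_tool_cam"]
    v,u=np.nonzero(D>0);x=(u-K[0,2])/K[0,0];y=(v-K[1,2])/K[1,1];r=np.hypot(x,y);k=r<1.3;v,u,x,y,r=v[k],u[k],x[k],y[k],r[k]
    c=np.c_[x/r*np.tan(r),y/r*np.tan(r),np.ones(len(r))]*D[v,u][:,None]
    return (c@T[:3,:3].T+T[:3,3])@s[1].T+s[0]
s=st();im,d=optics.grab_frame("wrist");W=cloud(s,d)
k=(np.hypot(W[:,0]-455,W[:,1]-322.6)<15)&(W[:,2]<115);print("bore pts",k.sum(),np.sort(W[k,2])[:40:4].round())
a=np.radians(-13.2);xb=np.array([np.cos(a),np.sin(a),0]);c=np.array([471,7.3,0])
R=down(np.pi/2+a);p=c+41*xb
ctrl.move_l(p+[0,0,320],R,vel=300)
ctrl.move_l(p+[0,0,280],vel=100);ctrl.hold(.3)
s=st();print(s[0],p,sensors.read_state()["t"]);im,d=optics.grab_frame("wrist")
W=cloud(s,d);W=W[(W[:,2]>122)&(W[:,2]<129)]
B=(W-c)[:,:2]@np.c_[xb[:2],[-xb[1],xb[0]]]
for lo,hi,ax in ((-64,-50,0),(50,68,0),(-54,-42,1),(42,56,1)):
    k=(B[:,ax]>lo)&(B[:,ax]<hi)&(abs(B[:,1-ax])<40);print(ax,k.sum(),np.median(B[k,ax]) if k.any() else None)
im2,_=optics.grab_frame("scene")
cv2.imwrite("pics/h.png",np.hstack([cv2.resize(im2[100:300,310:450],(280,400),interpolation=2),im[:,100:520]])[:,:,::-1])
```

```text
bore pts 279 [53. 53. 54. 54. 54. 54. 54. 54. 54. 54.]
[511.31805682  -2.14739563 280.77899851] [510.91673502  -2.06238567   0.        ] 16.6667
0 727 -58.263354699673705
0 464 58.071980967879156
1 684 -49.149024483205075
1 691 46.992013508831036
```

View pics/h.png

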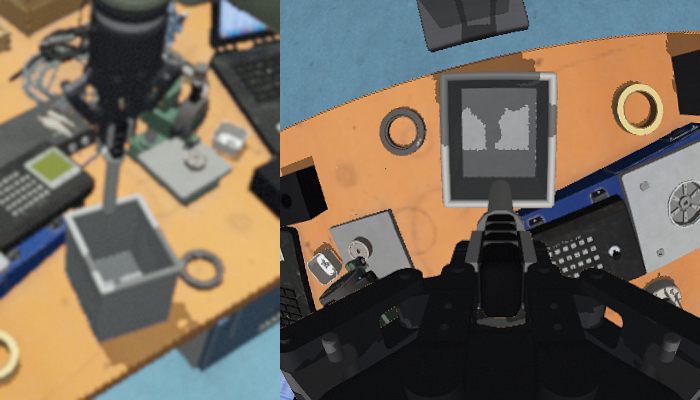

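The pin stands in the catch space with its top at 54 mm. The bin's rim lines measure ±58 in my frame, so the drift is aligned. The rod end is over the inside and the hook is beyond the far rim. Lowering now.

Run:
```python
from h import *
a=np.radians(-13.2);xb=np.array([np.cos(a),np.sin(a),0]);p=np.array([471,7.3,0])+41*xb
print(ctrl.move_l(p+[0,0,195],vel=60,threshold=6),st()[0])
s=sensors.read_state();print(s["force"])
if s["eef_pos"][2]<199:
    hit=ctrl.move_l(p+[0,0,170],vel=20,threshold=3); s=sensors.read_state();print(hit,s["eef_pos"],s["force"],s["wrist_torque"],s["t"])
im2,_=optics.grab_frame("scene");im,_=optics.grab_frame("wrist")
cv2.imwrite("pics/i.png",np.hstack([cv2.resize(im2[100:300,310:450],(280,400),interpolation=2),im[:,100:520]])[:,:,::-1])
```

```text
False [511.2955705   -2.11465679 195.51624083]
[-0.08819672  0.71749605 -3.33504139]
True [510.7179349   -2.03195824 173.9564849 ] [-0.40015636  1.27896396  5.33617117] [-0.07918263 -0.03312083 -0.01154008] 19.3
```

Contact came at z=174 against 173 expected, so the hook bar is on the rim. Releasing.

Run:
```python
from h import *
p=st()[0]
ctrl.gripper_to(40);ctrl.hold(.4)
ctrl.move_l([p[0],p[1],p[2]+120],vel=100);ctrl.hold(.5)
print(sensors.read_state()["t"])
im2,_=optics.grab_frame("scene");im,_=optics.grab_frame("wrist")
cv2.imwrite("pics/j.png",np.hstack([cv2.resize(im2[140:290,320:440],(320,400),interpolation=2),im[:,100:520]])[:,:,::-1])
```

```text
22.0333
```

View pics/j.png

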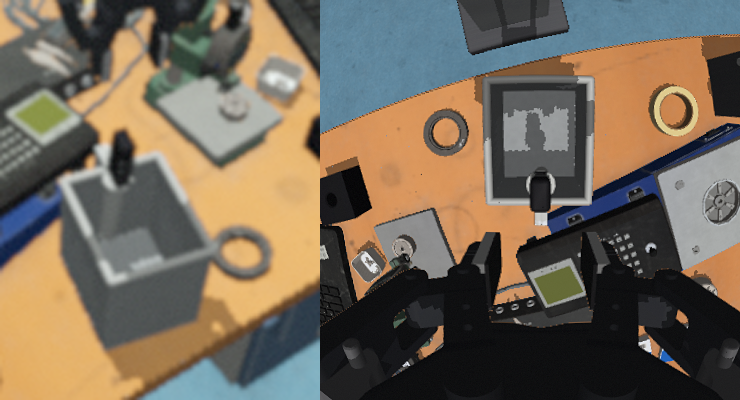

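The drift hangs upright on the far rim, handle at (540,190) and hook outside at (541,218). The rod is inside the bin and the gripper is clear.

```bash
python3 -c "
from plant import ctrl
print(ctrl.finish_job())"
```

```text
the job is handed in; nothing more can be done
None
```

The dowel pin was driven out with the drift and stands in the fixture's catch space, the drift hangs by its hook on the bin's far rim, and the job was handed in just after 22 s of robot time; no verdict came back.

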